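# Top up the mill jar and hang the scoop

## Task

Top up the open mill jar with the five grinding balls that are weighed out in the scoop on the scale: carry the scoop over level, set the lip of its spout just inside the jar's mouth, and only then tip it, keeping the lip in the mouth until all five have rolled in, with none landing on the bench. Then hang the empty scoop by its grip bar in the free J-hook of the rail and let go. Do not push the open jar about, and leave the shut jar, the jar lid and the other ware where they stand.

Things in the scene. Friction and masses are not known exactly. Their poses are not given: they have to be found in the camera images.
- scoop_handle (a point): Middle of the dark wooden grip bar on top of the metal scoop, which stands level on the scale's pan. x along the scoop towards the spout, y across, z up. Bar along x: 112 mm long, 14 wide, 18 high (underside 9 mm below this point). Window under the bar, open right through in y: x -52 to +52 mm, 56 mm high, down to the trough's rims. Scoop weighs 0.28 to 0.44 kg empty.
- scoop: The scoop: frame at the middle of its flat underside, 2 mm behind and 114 mm below scoop_handle, same axes. Trough 48 mm wide, walls 46 mm high, from x -55 mm. Floor (3 mm thick) level to x +48, then a 25 degree ramp up to the spout at x +90: balls roll out only when it is tipped nose-down by more than 25 degrees; 45 empties it. Empty, it balances at about x +22 mm.
- scoop_lip (a point): Middle of the lower edge of the spout's turned-down lip: 138 mm ahead (x) of and 107 mm below (z) scoop_handle, same axes. The spout, 41 mm long, is level with the flat underside, 41 mm wide outside, 35 inside; its underside lies 13 mm above this point and the lip starts 9 mm behind it.
- jar_mouth (a point): Centre of the open mill jar's mouth, in the plane of its rim, z up. Mouth 68 mm across inside, neck 88 mm across outside and 25 mm high, then sloping shoulders. White balls already lie in it, about 110 mm below the rim.
- jar: The open jar: plain buff porcelain, 150 mm across, 165 mm high, upright, loose, 2.6 kg; frame at the centre of its underside, z up. It and the shut jar may stand in either place.
- shut_jar: The shut jar, same make, with lid, steel clamp bar and wing nut: 150 mm across, 203 mm high; frame at the centre of its underside. It stays where it stands.
- hook_throat (a point): Bottom of the throat of the free J-hook: top of its 8 mm steel rod, where the grip bar comes to rest, 180 mm above the bench. x from the hook's tip towards the rail, y along the rail, z up. The throat is about 28 mm wide in x; its upturned tip stands 19 mm before this point, top 22 mm above it. The space before the tip is free. The hook enters the window under the grip bar from the side.
- rack: The hook rail, screwed to the bench: frame at bench level midway between its two posts (y -120 and +120 mm), x away from the hook's tip, y along the rail. Rail: round bar 14 mm thick, 274 mm long, top 205 mm high, 85 mm beyond hook_throat; the hook's arm leaves it level, top of the rod 202 mm high. A sieve and a ladle hang behind it.
- scale: Bench scale under the scoop, 170 x 190 mm, fixed; frame at the centre of its underside, its steel pan 45 mm high.
- jar_lid: Bystander: lid of the open jar, 88 mm disc with a knob, 34 mm high, lying on the bench.
- cup_a: Bystander: glazed cup, about 82 mm across, 85 mm high.
- cup_b: Bystander: glazed cup, about 75 mm across, 75 mm high.
- glaze_bottle: Bystander: white plastic jar, 70 mm across, 170 mm high.
- ball0_center (a point): Centre of one of the five white grinding balls, 25 mm across, 30 g, smooth, lying loose in the scoop at the start; it rolls easily.
- ball1_center (a point): Centre of one of the five white grinding balls, 25 mm across, 30 g, smooth, lying loose in the scoop at the start; it rolls easily.
- ball2_center (a point): Centre of one of the five white grinding balls, 25 mm across, 30 g, smooth, lying loose in the scoop at the start; it rolls easily.
- ball3_center (a point): Centre of one of the five white grinding balls, 25 mm across, 30 g, smooth, lying loose in the scoop at the start; it rolls easily.
- ball4_center (a point): Centre of one of the five white grinding balls, 25 mm across, 30 g, smooth, lying loose in the scoop at the start; it rolls easily.
Not all that is in view belongs to the job. What is shaped like the jar but blue or purple is not meant.

How it is judged:
By the outcome, as a careful person would: the job done as asked, in the order asked, and still so for the second after the job is handed in, with the robot touching nothing.
It also fails if it takes over 72 s, if anything falls off the work surface, if the arm or the gripper's body presses on something with over 40 N, if the wrist force passes 120 N, or if a joint passes its speed limit or range.

## Robot

A 6-joint arm with a two-finger parallel gripper is mounted at the origin on the work surface. World frame = base frame: x ahead of the robot, y to its left, z up, the work surface at z = 0. Lengths are in m, angles in rad, forces in N, time in s.
With the tool pointing down it reaches from about 0.35 to 0.85 m from the base axis. Payload 8.1 kg.
Tool frame: the origin (TCP) lies at the very end of the fingers, on their centre line; the grasp point (between the pads) lies robot.grip_point_offset behind it (robot.grip_point_offset is the distance from the TCP to the grasp point, in m); z points along the fingers, y is the line along which they close (so a half turn about z gives the same grasp; the last joint's range is limited). The gripper opens to 93 mm and grips with 3 to 60 N. Pads are 15 mm wide; open, the fingers measure 128 mm over their backs; the gripper's body (75 mm by 188 mm) begins 65 mm behind the grasp point.
Start: joints at [-1.343, 0.13, 1.488, -0, 1.523, -0.085], TCP at [0.185, -0.571, 0.219] pointing down, gripper open.
Joint ranges: [-2.96, 2.96], [-0.89, 2.26], [0.02, 2.5], [-1.34, 4.48], [0, 2.73], [-2.66, 2.66]. Speed limits (rad/s): [2.39, 2.39, 2.79, 3.14, 3.14, 3.14].

## Interface

Orientations are given as a rotation vector (axis times angle).
In Python, from plant import robot, eyes gives the robot as it stands. The module is installed in compiled form; this text tells all that it offers.
- The arm moves only by the tool apply_moves, never from a script. Its argument "steps" is one flat list of numbers, 7 for each row, row after row: the shift along the tool's x, y, z in units of 30 mm (1.0 is 30 mm), then the turn, a rotation vector about the tool's x, y, z in units of 6 degrees (1.0 is 6 degrees), then the opening in per cent of the stroke, from 0 (shut) to 100 (fully open). In form: [dx, dy, dz, ax, ay, az, fingers, dx, dy, dz, ax, ay, az, fingers, ...]. A call has 1 to 12 rows; each row shifts and turns the commanded pose from where the row before left it, along the tool's axes as they then stand; what a row does not reach is not made up. A row lasts 1/12 s, in which the tool goes at most 41.7 mm and 7.16 degrees, less where a joint would pass 70% of its speed; a pose out of reach is approached as far as the arm can. A call is refused whole if a number of a shift passes 1 or a number of a turn 1, either way. A call with a gripper value outside its range is refused whole. The fingers move at their own pace and stop on an object; "grip_force" is the grip in N (left out, the last holds). Time passes only in rows, so rows that do not move let the fingers close. It gives the time, the measured TCP pose, the force, the opening and the grip force at its end, in the units of the state.
- robot.read_state(): the state, without advancing time (a new reading comes with each control period).
- eyes.read_camera(name): name is "scene" or "side" or "wrist"; returns the picture (400x640x3 uint8, red, green, blue); there is no depth.
- eyes.calibration(name): a dict with "K" (3x3 intrinsics, pixels), "R" (3x3) and "t" (3): a world point X has camera coordinates R X + t. Camera axes: x right, y down, z forward; pixel columns grow to the right and rows downward; lengths in m; the calibration is good to about 2 mm. A picture is of the moment at which its call begins: read the wrist's pose just before it. calibration takes no time and is no camera call; for the wrist camera it gives the pose at the moment of the call.
- robot.close_job(): hands the job in; it is judged then, once.
Trained networks look in the newest picture that a camera, given by its name, has taken for a name from the list of things; names that differ only in an ending like _2 or _b are one class to them, and where a whole thing is asked for, a point or a joint stands for the part that bears it (a point fixed in the world has none). Each returns a list of dicts, best first, with "conf" (0 to 1); they miss things now and then, are a little off and sometimes report something else, mostly with a low value. They report only what shows in the picture. A call takes as long as a camera call. They do not tell look-alikes from the thing itself.
- eyes.search_frame(camera, thing): "rect" ([left, top, width, height] in pixels, round what is visible of it).
- eyes.place_of(camera, thing): "xy" ([column, row] in pixels: a listed point, or the origin of a listed thing).
The state is a dict: "t": time; "q": joint angles; "dq": joint speeds; "joint_torque": joint torques, N m; "tool_pos": TCP position; "orientation": TCP orientation; "force": force on the tool from outside, world axes, zero at the start; "wrist_torque": the same for the moment, N m; "opening": finger opening in m; "gripper_force": force on a finger pad.
Only numpy, scipy, OpenCV 4.12 (cv2) and the standard library are available. Lean on these libraries where they do the work, as an engineer would, in place of code of your own. Each camera call takes 0.05 s, during which the arm holds its last target. There are 200 camera calls.

## Working session

There is one attempt and no reset: what is moved stays moved. The work goes in short steps, Python scripts to look and compute and a tool call to move; the robot and the scene stay as the last step left them, time stands still between calls to the robot, and variables do not carry over. Pictures are saved under pics/ and viewed, at most 10 in all, crops included, and the job is handed in when it is done.

Besides the shell and the picture viewer there is one more tool, called after "Request:" as name(argument=value, ...) on one line, values as JSON. apply_moves: Moves the arm, as the interface text tells. Its arguments: {"type":"object","properties":{"steps":{"type":"array"},"grip_force":{"type":"number"}},"required":["steps"]}

```bash
mkdir -p pics
cat > h.py <<'E'
import numpy as np, cv2
from scipy.spatial.transform import Rotation as Ro
from scipy.optimize import least_squares
from plant import robot, eyes
def snap(c,f=None):
    im=eyes.read_camera(c)
    if f: cv2.imwrite('pics/'+f,cv2.cvtColor(im,cv2.COLOR_RGB2BGR))
    return im
def proj(cal,X):
    p=cal['K']@(cal['R']@np.asarray(X,float)+cal['t']); return p[:2]/p[2]
def ray(cal,uv):
    d=np.linalg.solve(cal['K'],[uv[0],uv[1],1.]); R=cal['R']
    return -R.T@cal['t'], R.T@d
def atz(cal,uv,z):
    o,d=ray(cal,uv); return o+d*(z-o[2])/d[2]
E
python3 - <<'E'
from h import *
print(robot.grip_point_offset, robot.read_state())
for c in ['scene','side']:
    snap(c,c+'0.png'); cal=eyes.calibration(c)
    o,_=ray(cal,(320,200)); print(c,o.round(3),cal['K'][0,0])
    for n in ['scoop_handle','scoop_lip','scoop','jar_mouth','hook_throat','jar','shut_jar','rack','scale']:
        print(c,n,[(np.round(r['xy']),round(r['conf'],2)) for r in eyes.place_of(c,n)[:3]])
E
```

```text
0.0188 {'t': 0.0, 'q': array([-1.34341267e+00,  1.31155484e-01,  1.48928235e+00, -8.93062936e-07,
        1.52299106e+00, -8.54035369e-02]), 'dq': array([ 6.57787115e-05, -1.81151336e-03,  9.59609921e-04, -3.71304439e-04,
       -3.88757816e-04, -5.06730681e-04]), 'joint_torque': array([-1.76770202e-03, -5.59852374e+01, -4.91757882e+01,  7.67697953e-02,
        3.53360258e-02, -1.64443145e-04]), 'tool_pos': array([ 0.18451701, -0.57032421,  0.21758916]), 'orientation': array([-3.10144164e+00, -4.89039337e-01,  2.05866410e-04]), 'force': array([-0.5612007 ,  0.72312373, -0.1742388 ]), 'wrist_torque': array([ 0.05766488, -0.01790895, -0.00718485]), 'gripper_force': 0.0, 'opening': 0.09282356072743161}
scene [ 1.185 -0.393  1.139] 415.95480349258975
scene scoop_handle [(array([348., 175.]), 0.8), (array([341., 204.]), 0.72), (array([423., 192.]), 0.22)]
scene scoop_lip [(array([315., 217.]), 0.61)]
scene scoop [(array([346., 194.]), 0.87)]
scene jar_mouth [(array([170., 247.]), 0.82), (array([142., 194.]), 0.74), (array([271., 162.]), 0.71)]
scene hook_throat [(array([380., 192.]), 0.59
[... 250 characters left out ...]
 scale [(array([342., 204.]), 0.64), (array([183., 276.]), 0.4)]
side [-0.211  0.845  0.767] 471.5392478785867
side scoop_handle [(array([285., 214.]), 0.94)]
side scoop_lip [(array([312., 223.]), 0.92), (array([288., 236.]), 0.37)]
side scoop [(array([285., 251.]), 0.92)]
side jar_mouth [(array([411., 144.]), 0.7), (array([381., 210.]), 0.6), (array([287., 250.]), 0.55)]
side hook_throat [(array([240., 196.]), 0.74), (array([283., 216.]), 0.4)]
side jar [(array([408., 192.]), 0.95), (array([375., 261.]), 0.61), (array([469., 212.]), 0.46)]
side shut_jar [(array([316., 207.]), 0.76)]
side rack [(array([317., 209.]), 0.24)]
side scale [(array([289., 268.]), 0.88), (array([350., 173.]), 0.19)]
```

View pics/scene0.png

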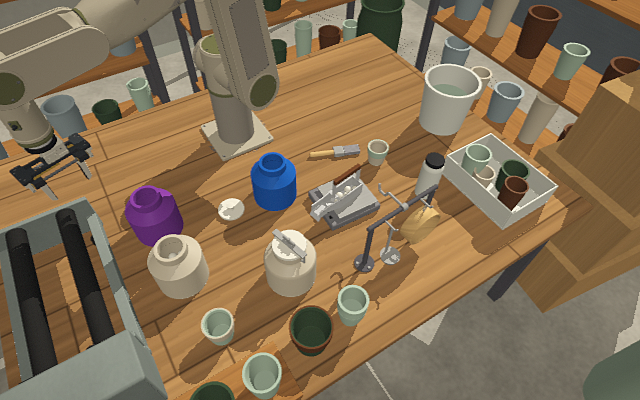

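View pics/side0.png

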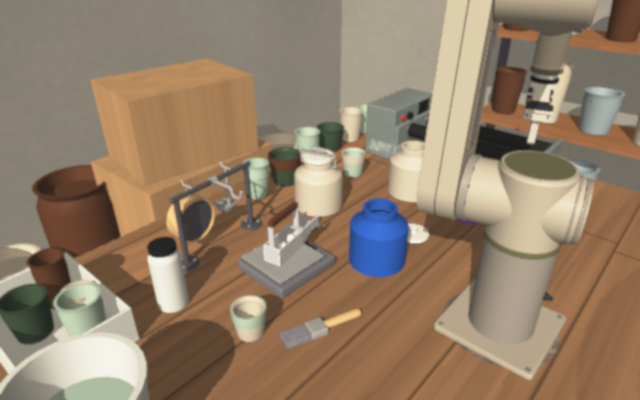

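The scene shows the open buff jar with its mouth at about (170,247). The look-alikes are purple (142,194) and blue (271,162). The shut jar is at (289,262), the scoop on the scale at (345,185), and the rail runs (370,235)–(435,190) with its free hook on the scoop side. In the side picture the buff open jar is at (411,150), behind the arm, and the scoop is at (285,225). Next I triangulate.

Run:
```python
from h import *
S=eyes.calibration('scene');D=eyes.calibration('side')
def tri(a,b):
    (o1,d1),(o2,d2)=ray(S,a),ray(D,b)
    A=np.stack([d1,-d2],1); k=np.linalg.lstsq(A,o2-o1,rcond=None)[0]
    p,q=o1+k[0]*d1,o2+k[1]*d2; return ((p+q)/2).round(3),np.linalg.norm(p-q).round(4)
print('handle',tri((348,175),(285,214)),'lip',tri((315,217),(312,223)),'scoop',tri((346,194),(285,251)))
print('hook',tri((380,192),(240,196)), 'jarmouth',tri((170,247),(411,144)), atz(S,(170,247),.165),atz(S,(183,277),0))
print('shut',atz(S,(289,274),0), 'rack',atz(S,(394,242),0), 'scale',tri((342,204),(289,268)))
im=snap('scene');cv2.imwrite('pics/c1.png',cv2.cvtColor(cv2.resize(im[130:280,260:460],None,fx=4,fy=4,interpolation=2),4))
im=snap('side');cv2.imwrite('pics/c2.png',cv2.cvtColor(cv2.resize(im[140:290,150:350],None,fx=4,fy=4,interpolation=2),4))
```

```text
handle (array([0.512, 0.16 , 0.158]), np.float64(0.011)) lip (array([0.537, 0.028, 0.057]), np.float64(0.0032)) scoop (array([0.507, 0.167, 0.052]), np.float64(0.0065))
hook (array([0.633, 0.193, 0.179]), np.float64(0.004)) jarmouth (array([ 0.489, -0.4  ,  0.171]), np.float64(0.0045)) [ 0.48235083 -0.40168986  0.165     ] [ 0.48481651 -0.40646653  0.        ]
shut [ 0.64344643 -0.12907108  0.        ] rack [0.72094139 0.21616686 0.        ] scale (array([ 0.502,  0.16 , -0.004]), np.float64(0.0051))
```

View pics/c1.png

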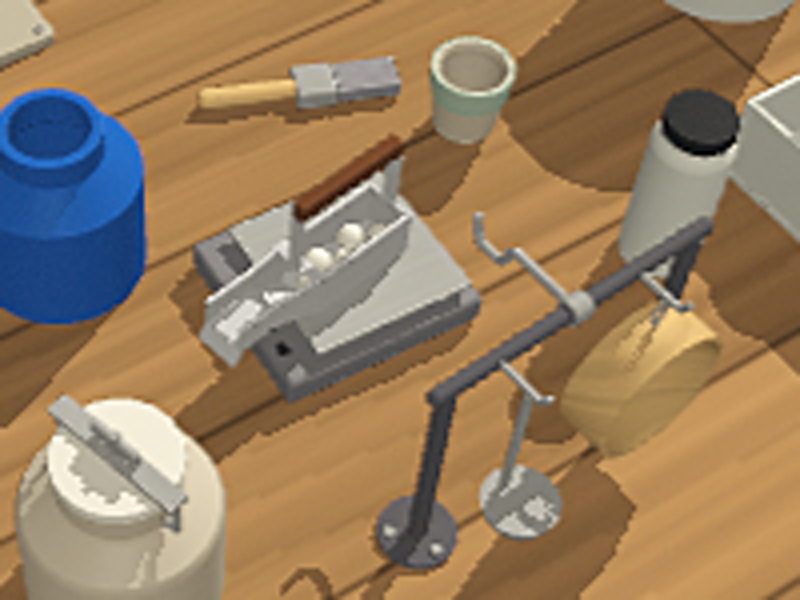

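View pics/c2.png

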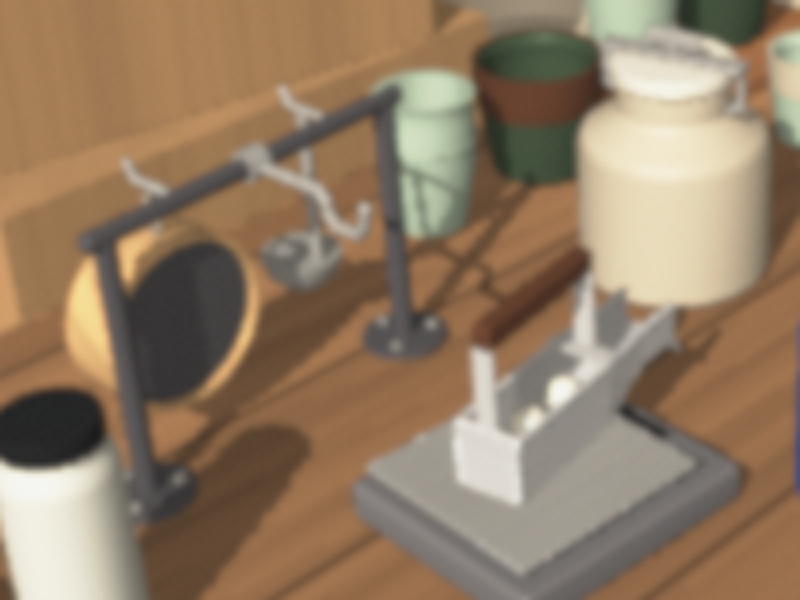

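The crops show:
- **Bar:** ends at scene px (335,181) and (359.5,166). The spout points towards −y and the lip is at about (317,220).
- **Free hook:** tip at (379.5,184), throat at (382.5,194). It is the middle hook on the rail, on the scoop side; the other two hooks carry the sieve and the ladle.

The jar candidates are buff (170,247), purple (142,194) and blue (271,162). Only the buff open one fits.

```bash
cat >> h.py <<'E'
def Rt(yawx,tilt=0):
    """tool down, tool x at azimuth yawx(deg); tilt = right-handed turn about tool y (deg)"""
    a=np.radians(yawx); x=np.array([np.cos(a),np.sin(a),0]); z=np.array([0,0,-1.]); y=np.cross(z,x)
    return Ro.from_matrix(np.stack([x,y,z],1))*Ro.from_rotvec([0,np.radians(tilt),0])
def delta(grasp,R):
    """shift of TCP (tool axes now, 30mm units) and turn (6deg units) to bring grasp point + orientation"""
    s=robot.read_state(); R0=Ro.from_rotvec(s['orientation'])
    tcp=np.asarray(grasp)+robot.grip_point_offset*R.as_matrix()[:,2]
    return ((R0.inv().apply(tcp-s['tool_pos'])/.03).round(2),((R0.inv()*R).as_rotvec(degrees=True)/6).round(2))
E
python3 - <<'E'
from h import *
S=eyes.calibration('scene');D=eyes.calibration('side')
f=atz(S,(335,181),.165);r=atz(S,(359.5,166),.165);print('bar',f,r,(f+r)/2,np.linalg.norm(f-r),'yaw',np.degrees(np.arctan2(*(f-r)[1::-1])))
a=atz(S,(369,229),.198);b=atz(S,(436,186),.198);print('rail',a,b,(a+b)/2,np.linalg.norm(a-b),np.degrees(np.arctan2(*(b-a)[1::-1])))
print('hook',atz(S,(382.5,194),.18),atz(D,(237.5,198),.18),'tip',atz(S,(379.5,184),.202),atz(D,(241,192),.202))
print('purple',atz(S,(142,194),.165),'blue',atz(S,(271,162),.165),'mach',atz(S,(122,300),.2),atz(S,(85,200),.2),atz(S,(160,385),.2))
print(delta([.505,.16,.30],Rt(98)))
E
```

```text
bar [0.51968232 0.11156428 0.165     ] [0.50812393 0.21276723 0.165     ] [0.51390312 0.16216576 0.165     ] 0.10186084532877406 yaw -83.48447891161355
rail [0.73331626 0.07819741 0.198     ] [0.71385871 0.33884668 0.198     ] [0.72358748 0.20852204 0.198     ] 0.26137451902864833 94.26922945649548
hook [0.6452522  0.19590379 0.18      ] [0.62706529 0.20426083 0.18      ] tip [0.62296899 0.19807893 0.202     ] [0.6123501 0.2028873 0.202    ]
purple [ 0.26242256 -0.4085414   0.165     ] blue [ 0.34717849 -0.01864502  0.165     ] mach [ 0.58953609 -0.55026968  0.2       ] [ 0.23327268 -0.5519972   0.2       ] [ 0.82242474 -0.53745216  0.2       ]
(array([ 17.66, -19.9 ,  -2.08]), array([  0.  ,  -0.  , -13.35]))
```

Request:
apply_moves(steps=[0,0,-0.7,0,0,0,100,0,0,-0.7,0,0,0,100,0,0,-0.7,0,0,0,100,0.8,-0.9,0,0,0,0,100,0.8,-0.9,0,0,0,0,100,0.8,-0.9,0,0,0,0,100,0.8,-0.9,0,0,0,0,100,0.8,-0.9,0,0,0,0,100,0.8,-0.9,0,0,0,0,100,0.8,-0.9,0,0,0,0,100,0.8,-0.9,0,0,0,0,100,0.8,-0.9,0,0,0,0,100])

```text
t: 2.1
tool_pos: [0.3157, -0.2716, 0.2818]
orientation: [3.103, 0.489, 0.001]
force: [0.8, 0.1, 0.4]
opening: 0.0929
gripper_force: 0.0
```

Request:
apply_moves(steps=[0.8,-0.9,0,0,0,0,100,0.8,-0.9,0,0,0,0,100,0.8,-0.9,0,0,0,0,100,0.8,-0.9,0,0,0,0,100,0.8,-0.9,0,0,0,0,100,0.8,-0.9,0,0,0,0,100,0.8,-0.9,0,0,0,0,100,0.8,-0.9,0,0,0,0,100,0.8,-0.9,0,0,0,0,100,0.8,-0.9,0,0,0,0,100,0.8,-0.9,0,0,0,0,100])

```text
t: 3.02
tool_pos: [0.4756, 0.0926, 0.2819]
orientation: [3.103, 0.49, 0.001]
force: [-0.0, -0.5, 0.2]
opening: 0.0928
gripper_force: 0.0
```

Request:
apply_moves(steps=[0.8,-0.9,0,0,0,0,100,0.8,-0.9,0,0,0,0,100,0,0,0,0,0,-1,100,0,0,0,0,0,-1,100,0,0,0,0,0,-1,100,0,0,0,0,0,-1,100,0,0,0,0,0,-1,100,0,0,0,0,0,-1,100,0,0,0,0,0,-1,100,0,0,0,0,0,-1,100,0,0,0,0,0,-1,100,0,0,0,0,0,-1,100])

```text
t: 4.02
tool_pos: [0.5042, 0.1568, 0.2817]
orientation: [2.438, 1.982, 0.0]
force: [-0.1, -0.9, 0.6]
opening: 0.0929
gripper_force: 0.0
```

Request:
apply_moves(steps=[0,0,0,0,0,-1,100,0,0,0,0,0,-1,100,0,0,0,0,0,-1,100,0,0,0,0,0,-0.35,100,0,0,0,0,0,0,100])

```text
t: 4.43
tool_pos: [0.5043, 0.1568, 0.2817]
orientation: [2.058, 2.373, 0.0]
force: [-0.6, -0.2, -0.1]
opening: 0.093
gripper_force: 0.0
```

Run:
```python
from h import *
s=robot.read_state();print(s['t'],s['q'].round(3),s['tool_pos'],s['orientation'])
c=eyes.calibration('wrist');snap('wrist','w1.png')
o,d=ray(c,(320,200));print(o,d)
for n in ['scoop_handle','scoop_lip','scoop','hook_throat']:
    for r in eyes.place_of('wrist',n)[:2]:
        z={'scoop_handle':.159,'scoop_lip':.052,'scoop':.045,'hook_throat':.18}[n]
        print(n,r['xy'],round(r['conf'],2),atz(c,r['xy'],z).round(4))
print(delta([.505,.16,.30],Rt(98)))
```

```text
4.4333 [ 0.204 -0.083  1.591  0.     1.633  0.062] [0.50427257 0.15676341 0.28173862] [2.05844069e+00 2.37314309e+00 2.62771374e-04]
[0.49293727 0.23852258 0.44813393] [ 0.04499133 -0.27695785 -0.95996612]
scoop_handle [322.4, 197.2] 0.71 [0.5083 0.1581 0.159 ]
scoop_handle [323.8, 169.8] 0.58 [0.5059 0.1842 0.159 ]
scoop_lip [324.6, 273.3] 0.73 [0.5329 0.02   0.052 ]
scoop [326.8, 167.9] 0.75 [0.5144 0.1657 0.045 ]
hook_throat [481.9, 177.1] 0.57 [0.64   0.2008 0.18  ]
(array([0.1 , 0.04, 0.01]), array([ 0.  , -0.  , -0.01]))
```

View pics/w1.png

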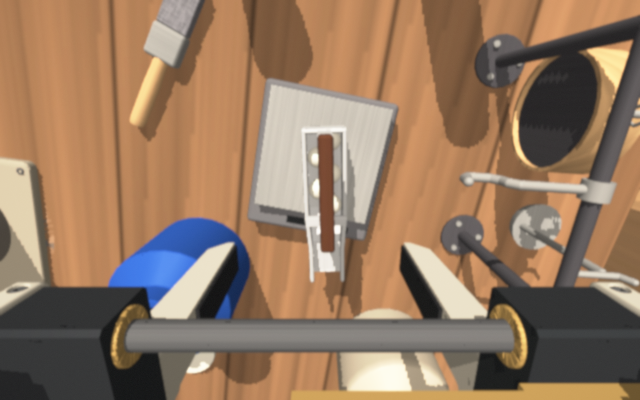

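The bar runs from (326,135) to (327,250), the free hook from (597,190) to its tip at (466,179), and the rail from (598,175) to (572,262). I localise these and work out the descent.

Run:
```python
from h import *
c=eyes.calibration('wrist')
r=atz(c,(326,135),.168);f=atz(c,(327,250),.168);print('bar',r,f,(r+f)/2,np.linalg.norm(f-r),np.degrees(np.arctan2(*(f-r)[1::-1])))
a=atz(c,(575,260),.200);b=atz(c,(636,50),.200);print('rail',a,b,np.degrees(np.arctan2(*(b-a)[1::-1])))
print('hookrail',atz(c,(597,190),.198),'tip',atz(c,(467,179),.2))
y=np.degrees(np.arctan2(*(f-r)[1::-1])); u=(f-r)/np.linalg.norm(f-r); m=(r+f)/2; m[2]=.159
print(delta(m,Rt(y+180)), delta(m-.012*u,Rt(y+180)))
```

```text
bar [0.50310434 0.21610259 0.168     ] [0.51966634 0.10907877 0.168     ] [0.51138534 0.16259068 0.168     ] 0.10829772898826882 -81.20321967713262
rail [0.72938101 0.14374536 0.2       ] [0.71092532 0.30718598 0.2       ] 96.4425408617489
hookrail [0.72559176 0.20542865 0.198     ] tip [0.61782607 0.20014023 0.2       ]
(array([0.16, 0.26, 4.71]), array([ 0.  , -0.  , -0.14])) (array([0.56, 0.26, 4.71]), array([ 0.  , -0.  , -0.14]))
```

Request:
apply_moves(steps=[0.16,0.26,0.7,0,0,-0.14,100,0,0,0.8,0,0,0,100,0,0,0.8,0,0,0,100,0,0,0.8,0,0,0,100,0,0,0.8,0,0,0,100,0,0,0.8,0,0,0,100,0,0,0,0,0,0,100])

```text
t: 5.27
tool_pos: [0.5078, 0.1619, 0.1351]
orientation: [-2.041, -2.382, 0.011]
force: [-1.4, -0.2, -1.2]
opening: 0.0933
gripper_force: 0.0
```

Request:
apply_moves(steps=[0,0,0,0,0,0,40,0,0,0,0,0,0,20,0,0,0,0,0,0,0,0,0,0,0,0,0,0,0,0,0,0,0,0,0,0,0,0,0,0,0,0,0,0,0,0,0,0,0,0,0,0,0,0,0,0], grip_force=60)

```text
t: 5.93
tool_pos: [0.5114, 0.1626, 0.1409]
orientation: [2.043, 2.386, 0.0]
force: [-0.2, -1.0, 0.7]
opening: 0.0442
gripper_force: 0.0
```

Run:
```python
from h import *
s=robot.read_state();print(s['t'],s['q'].round(3),s['tool_pos'],s['orientation'],s['force'],s['wrist_torque'],s['opening'])
```

```text
5.9333 [0.212 0.009 1.759 0.    1.373 0.058] [0.51137427 0.16264153 0.14085109] [2.04307247e+00 2.38630905e+00 3.43651381e-04] [-0.22247554 -0.97830968  0.68581051] [-0.0484792  -0.14769485 -0.03047222] 0.04418848198736319
```

Request:
apply_moves(steps=[0,0,0,0,0,0,0,0,0,0,0,0,0,0,0,0,0,0,0,0,0,0,0,0,0,0,0,0,0,0,0,0,0,0,0,0,0,0,0,0,0,0,0,0,0,0,0,0,0,0,0,0,0,0,0,0])

```text
t: 6.6
tool_pos: [0.5112, 0.1626, 0.1405]
orientation: [-2.043, -2.386, 0.0]
force: [-0.4, 0.1, -0.7]
opening: 0.0137
gripper_force: 60.0
```

Request:
apply_moves(steps=[0,0,-0.1,0,0,0,0,0,0,-0.2,0,0,0,0,0,0,-0.3,0,0,0,0,0,0,-0.5,0,0,0,0,0,0,-0.5,0,0,0,0,0,0,-0.5,0,0,0,0,0,0,-0.5,0,0,0,0,0,0,-0.5,0,0,0,0,0,0,-0.5,0,0,0,0,0,0,-0.3,0,0,0,0,0,0,0,0,0,0,0])

```text
t: 7.52
tool_pos: [0.5126, 0.1629, 0.2609]
orientation: [2.041, 2.384, 0.006]
force: [1.1, -0.0, -5.0]
opening: 0.0138
gripper_force: 60.0
```

Run:
```python
from h import *
s=robot.read_state();print(s['t'],s['q'].round(3),s['tool_pos'],s['orientation'],s['force'],s['wrist_torque'],s['opening'],s['gripper_force'])
a=snap('wrist');b=snap('scene');d=snap('side')
cv2.imwrite('pics/m1.png',cv2.cvtColor(np.vstack([np.hstack([cv2.resize(a[60:320,200:460],(400,400)),cv2.resize(b[100:260,260:420],(400,400))])]),4))
c=eyes.calibration('wrist')
for n in ['scoop_lip','scoop_handle']:
    for r in eyes.place_of('wrist',n)[:2]: print(n,r['xy'],round(r['conf'],2))
R=Ro.from_rotvec(s['orientation']); g=s['tool_pos']-R.apply([0,0,.0188])
print('lip expect px',proj(c,g+R.apply([-.138,0,.107])), 'h',proj(c,g))
```

```text
7.5167 [ 0.212 -0.057  1.604  0.     1.59   0.058] [0.51255841 0.16288417 0.26086381] [2.04136071 2.38430418 0.00579208] [ 1.09757875 -0.01815715 -5.0076663 ] [ 0.09026281 -0.09863252 -0.00239806] 0.013774978519270124 59.96491849422455
scoop_handle [315.4, 275.2] 0.78
lip expect px [320.36495441 348.02042459] h [320.70426385 276.75267061]
```

View pics/m1.png

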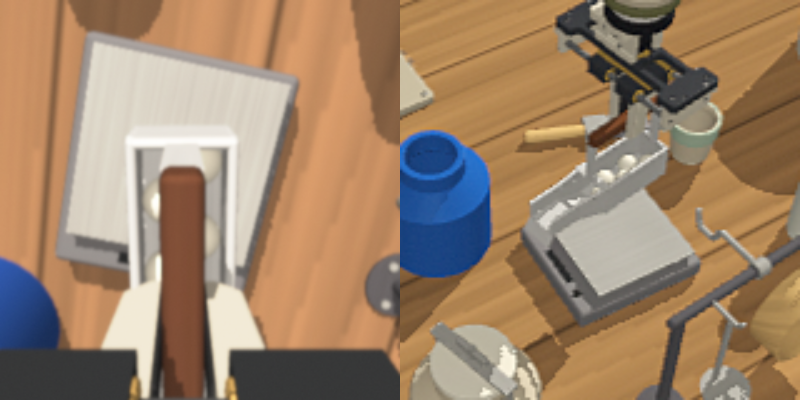

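The scoop is held level and clear of the pan with the balls in it. Before choosing the pour direction I check reach with a quick planar fit.

Run:
```python
from h import *
d=np.array([[.131155,1.489282,.59942,.21759],[-.083,1.591,.52808,.28174],[.009,1.759,.53661,.14085],[-.057,1.604,.53782,.26086]])
def f(p):
    a1,L2,L3,a3,h=p; s=d[:,0]+d[:,1]
    return np.r_[a1+L2*np.sin(d[:,0])+L3*np.sin(s)+a3*np.cos(s)-d[:,2], h+L2*np.cos(d[:,0])+L3*np.cos(s)-a3*np.sin(s)-d[:,3], .05*(p-[.05,.45,.45,0,0])]
k=least_squares(f,[.05,.45,.45,0,.2]);print(k.x.round(3),abs(k.fun[:8]).max())
for d6 in (.25,.32):
  for tilt in (0,20,40,50,55):
    t=np.radians(tilt); a1,L2,L3,a3,h=k.x
    gr=.622-(.138*np.cos(t)-.107*np.sin(t)); gz=.155+.138*np.sin(t)+.107*np.cos(t)
    w=np.array([gr+(d6-.019)*np.sin(t), gz+(d6-.019)*np.cos(t)]); sh=np.array([a1,h+d6])
    D=np.linalg.norm(w-sh); print(d6,tilt,w.round(3),'dist',D.round(3),'max',(L2+np.hypot(L3,a3)).round(3))
```

```text
[ 0.011  0.364  0.545  0.061 -0.054] 0.001333352336404775
0.25 0 [0.484 0.493] dist 0.559 max 0.912
0.25 20 [0.608 0.52 ] dist 0.68 max 0.912
0.25 40 [0.734 0.503] dist 0.785 max 0.912
0.25 50 [0.792 0.478] dist 0.831 max 0.912
0.25 55 [0.82  0.462] dist 0.852 max 0.912
0.32 0 [0.484 0.563] dist 0.559 max 0.912
0.32 20 [0.632 0.586] dist 0.699 max 0.912
0.32 40 [0.779 0.556] dist 0.821 max 0.912
0.32 50 [0.846 0.523] dist 0.874 max 0.912
0.32 55 [0.877 0.502] dist 0.898 max 0.912
```

Request:
apply_moves(steps=[0,0,-0.3,0,0,0,0,0,0,-0.6,0,0,0,0,0,0,-0.6,0,0,0,0,0,0,-0.6,0,0,0,0,0,0,-0.6,0,0,0,0,0,0,-0.4,0,0,0,0,0,0,-0.2,0,0,0,0,-0.2,0,0,0,0,0,0,-0.4,0,0,0,0,0,0,-0.6,0,0,0,0,0,0,-0.7,0,0,0,0,0,0,-0.7,0,0,0,0,0,0])

```text
t: 8.77
tool_pos: [0.5228, 0.0839, 0.3547]
orientation: [-2.042, -2.385, 0.004]
force: [0.9, -1.1, -4.8]
opening: 0.0137
gripper_force: 60.0
```

Request:
apply_moves(steps=[-0.7,0,0,0,0,0,0,-0.7,0,0,0,0,0,0,-0.7,0,0,0,0,0,0,-0.7,0,0,0,0,0,0,-0.7,0,0,0,0,0,0,-0.7,0,0,0,0,0,0,-0.7,0,0,0,0,0,0,-0.7,0,0,0,0,0,0,-0.7,0,0,0,0,0,0,-0.7,0,0,0,0,0,0,-0.7,0,0,0,0,0,0,-0.7,0,0,0,0,0,0])

```text
t: 9.77
tool_pos: [0.5612, -0.1655, 0.3546]
orientation: [-2.042, -2.384, 0.002]
force: [0.5, 0.4, -5.8]
opening: 0.0135
gripper_force: 60.0
```

Request:
apply_moves(steps=[-0.7,0,0,0,0,0,0,-0.7,0,0,0,0,0,0,-0.7,0,0,0,0,0,0,-0.7,0,0,0,0,0,0,-0.7,0,0,0,0,0,0,-0.6,0,0,0,0,0,0,-0.5,0,0,0,0,0,0,-0.4,0,0,0,0,0,0,-0.2,0,0,0,0,0,0,-0.1,0,0,0,0,0,0,0,0,0,0,0,0,0])

```text
t: 10.68
tool_pos: [0.5863, -0.321, 0.3558]
orientation: [-2.043, -2.385, 0.0]
force: [0.5, -0.3, -5.4]
opening: 0.014
gripper_force: 60.0
```

Run:
```python
from h import *
s=robot.read_state();print(s['t'],s['q'].round(3),s['tool_pos'],s['orientation'],s['opening'])
c=eyes.calibration('wrist');snap('wrist','w2.png')
for n,z in [('jar_mouth',.165),('jar',0)]:
    for r in eyes.place_of('wrist',n)[:3]: print(n,r['xy'],round(r['conf'],2),atz(c,r['xy'],z).round(4))
print('expect',proj(c,[.484,-.402,.165]))
```

```text
10.6833 [-0.578  0.313  1.031 -0.     1.798 -0.732] [ 0.5862983  -0.32097359  0.35584821] [-2.04305160e+00 -2.38491012e+00  2.74980457e-04] 0.0139984822686801
jar_mouth [221.1, 234.5] 0.82 [ 0.4806 -0.4031  0.165 ]
jar_mouth [47.4, 208.7] 0.82 [ 0.2766 -0.4015  0.165 ]
jar [122.3, 179.3] 0.92 [ 0.2678 -0.4043  0.    ]
jar [249.5, 196.9] 0.89 [ 0.4807 -0.4024  0.    ]
expect [224.02363217 234.04755686]
```

View pics/w2.png

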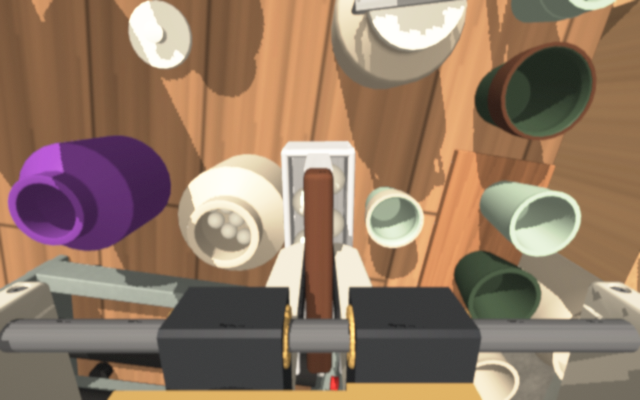

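The wrist picture shows the buff jar's mouth at about (225,232) with the white balls inside, which gives (0.484,-0.402). The purple one is at (45,205). The grey machine's frame starts at about row 265, so I check its height before choosing the pour yaw.

Run:
```python
from h import *
S=eyes.calibration('scene');W=eyes.calibration('wrist')
(o1,d1),(o2,d2)=ray(S,(85,200)),ray(W,(62,260))
k=np.linalg.lstsq(np.stack([d1,-d2],1),o2-o1,rcond=None)[0];print(o1+k[0]*d1,o2+k[1]*d2)
print(delta([.630,-.402,.330],Rt(0)))
s=robot.read_state(); R0=Ro.from_rotvec(s['orientation'])
```

```text
[ 0.13913424 -0.56768165  0.10715434] [ 0.19430677 -0.54227188  0.04692111]
(array([-2.93,  1.  ,  1.52]), array([-0.  , -0.  , 16.48]))
```

Request:
apply_moves(steps=[0,0,0,0,0,0.3,0,0,0,0,0,0,0.6,0,0,0,0,0,0,0.8,0,0,0,0,0,0,0.8,0,0,0,0,0,0,0.8,0,0,0,0,0,0,0.8,0,0,0,0,0,0,0.8,0,0,0,0,0,0,0.8,0,0,0,0,0,0,0.8,0,0,0,0,0,0,0.8,0,0,0,0,0,0,0.8,0,0,0,0,0,0,0.8,0])

```text
t: 11.83
tool_pos: [0.5869, -0.3196, 0.3571]
orientation: [2.899, 1.21, 0.001]
force: [0.3, 0.1, -4.4]
opening: 0.0135
gripper_force: 60.0
```

Request:
apply_moves(steps=[0,0,0,0,0,0.8,0,0,0,0,0,0,0.8,0,0,0,0,0,0,0.8,0,0,0,0,0,0,0.8,0,0,0,0,0,0,0.8,0,0,0,0,0,0,0.8,0,0,0,0,0,0,0.8,0,0,0,0,0,0,0.8,0,0,0,0,0,0,0.8,0,0,0,0,0,0,0.8,0,0,0,0,0,0,0.8,0,0,0,0,0,0,0.5,0])

```text
t: 12.83
tool_pos: [0.5869, -0.3196, 0.3572]
orientation: [3.128, -0.288, 0.001]
force: [0.7, 0.3, -5.6]
opening: 0.0132
gripper_force: 60.0
```

Run:
```python
from h import *
s=robot.read_state();print(s['t'],s['q'].round(3),s['tool_pos'],s['orientation'],s['opening'])
print(delta([.627,-.432,.300],Rt(-12)))
```

```text
12.8333 [-0.575  0.311  1.031  0.     1.798  1.179] [ 0.58690101 -0.31960395  0.35717919] [ 3.12809903e+00 -2.88281544e-01  1.11956034e-03] 0.013189441983881865
(array([2.  , 3.44, 2.53]), array([ 0.  , -0.01,  0.24]))
```

Now I move to the hover (lip about 40 mm above the rim) and check the lip with the cameras.

Request:
apply_moves(steps=[0.2,0.34,0.15,0,0,0.24,0,0.3,0.5,0.35,0,0,0,0,0.3,0.55,0.4,0,0,0,0,0.3,0.55,0.4,0,0,0,0,0.3,0.5,0.4,0,0,0,0,0.3,0.5,0.4,0,0,0,0,0.2,0.3,0.3,0,0,0,0,0.1,0.2,0.13,0,0,0,0,0,0,0,0,0,0,0])

```text
t: 13.58
tool_pos: [0.6243, -0.4339, 0.2786]
orientation: [-3.124, 0.323, 0.004]
force: [-1.3, -0.1, -5.5]
opening: 0.0136
gripper_force: 60.0
```

Run:
```python
from h import *
s=robot.read_state();print(s['t'],s['q'].round(3),s['tool_pos'],s['opening'],s['wrist_torque'])
R=Ro.from_rotvec(s['orientation']); g=s['tool_pos']-R.apply([0,0,.0188]); lip=g+R.apply([-.138,0,.107]); print('grasp',g,'lip',lip)
ims=[]
for n in ['scene','side']:
    c=eyes.calibration(n); im=snap(n); p=proj(c,lip); j=proj(c,[.484,-.402,.165]); print(n,'lip',p,'jar',j,'mouth det',[(r['xy'],r['conf']) for r in eyes.place_of(n,'jar_mouth')[:2]],'lip det',[(r['xy'],r['conf']) for r in eyes.place_of(n,'scoop_lip')[:2]])
    a,b=int(p[0]),int(p[1]); ims.append(cv2.resize(im[b-60:b+60,a-60:a+60],(400,400),interpolation=2))
cv2.imwrite('pics/m2.png',cv2.cvtColor(np.hstack(ims),4))
```

```text
13.5833 [-0.675  0.584  0.822 -0.     1.738  1.102] [ 0.62425248 -0.43392296  0.27862358] 0.01362187394191313 [ 0.01266403 -0.00235482 -0.01313614]
grasp [ 0.62429448 -0.43395136  0.29742352] lip [ 0.48896765 -0.40559072  0.19076836]
scene lip [166.92370648 244.38931348] jar [170.10236036 247.49705245] mouth det [([275.0, 161.0], 0.97), ([170.0, 245.9], 0.85)] lip det [([167.3, 246.0], 0.57)]
side lip [413.06770276 137.43204845] jar [413.05989278 145.64321308] mouth det [([378.7, 206.3], 0.97), ([412.1, 145.1], 0.56)] lip det [([410.9, 136.3], 0.86)]
```

View pics/m2.png

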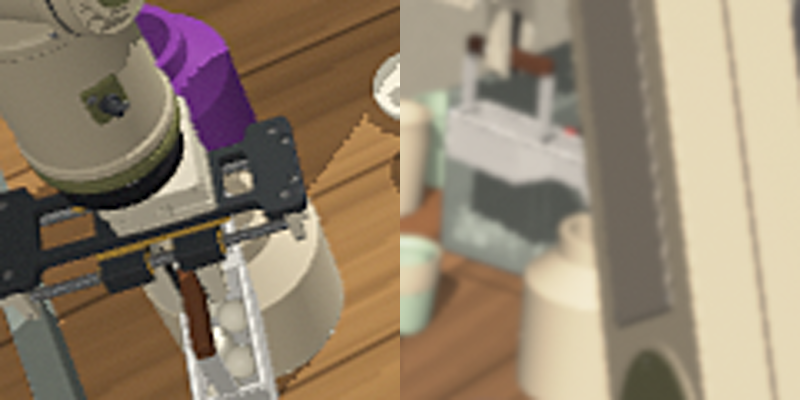

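The network's lip and mouth agree with my estimates to within a couple of pixels. I lower the lip to about 11 mm inside the rim.

Request:
apply_moves(steps=[0,-0.07,0.2,0,0,0,0,0,0,0.3,0,0,0,0,0,0,0.3,0,0,0,0,0,0,0.25,0,0,0,0,0,0,0.15,0,0,0,0,0,0,0.05,0,0,0,0,0,0,0,0,0,0,0,0,0,0,0,0,0,0])

```text
t: 14.55
tool_pos: [0.625, -0.4318, 0.2434]
orientation: [3.125, -0.323, 0.0]
force: [-0.5, -0.2, -4.2]
opening: 0.0132
gripper_force: 60.0
```

```bash
cat >> h.py <<'E'
def lipstate():
    s=robot.read_state(); R=Ro.from_rotvec(s['orientation']); g=s['tool_pos']-R.apply([0,0,.0188])
    lip=g+R.apply([-.138,0,.107]); x=R.as_matrix()[:,0]
    print(round(s['t'],2),'q',s['q'].round(2),'lip',lip.round(4),'tilt',np.degrees(np.arcsin(x[2])).round(1),'yawx',np.degrees(np.arctan2(x[1],x[0])).round(1),'F',s['force'].round(1),'M',s['wrist_torque'].round(2),'err tool units',(R.inv().apply(np.array([.490,-.4035,.154])-lip)/.03).round(2))
E
python3 -c "
from h import *
lipstate()"
```

```text
14.55 q [-0.67  0.58  0.9  -0.    1.67  1.1 ] lip [ 0.4899 -0.4036  0.1552] tilt 0.0 yawx -11.8 F [-0.5 -0.2 -4.2] M [ 0.   -0.07 -0.02] err tool units [ 0.   -0.    0.04]
```

Request:
apply_moves(steps=[-0.16,0,-0.23,0,0.5,0,0,-0.16,0,-0.23,0,0.5,0,0,-0.16,0,-0.23,0,0.5,0,0,-0.16,0,-0.23,0,0.5,0,0,-0.16,0,-0.24,0,0.5,0,0,-0.16,0,-0.24,0,0.5,0,0,-0.16,0,-0.24,0,0.5,0,0,0,0,0,0,0,0,0])

```text
t: 15.22
tool_pos: [0.5831, -0.4234, 0.2875]
orientation: [3.035, -0.315, 0.566]
force: [-0.3, 0.6, -5.0]
opening: 0.0138
gripper_force: 60.0
```

```bash
python3 -c "
from h import *
lipstate()"
```

```text
15.22 q [-0.81  0.11  1.43  0.21  1.3   0.95] lip [ 0.4882 -0.4036  0.1555] tilt 21.1 yawx -11.8 F [-0.3  0.6 -5. ] M [ 0.21  0.59 -0.01] err tool units [ 0.03 -0.02  0.07]
```

Request:
apply_moves(steps=[-0.16,0,-0.23,0,0.5,0,0,-0.16,0,-0.23,0,0.5,0,0,-0.16,0,-0.23,0,0.5,0,0,-0.16,0,-0.23,0,0.5,0,0,0,0,0,0,0,0,0,0,0,0,0,0,0,0,0,0,0,0,0,0,0])

```text
t: 15.8
tool_pos: [0.5571, -0.4178, 0.3038]
orientation: [2.942, -0.303, 0.87]
force: [0.5, 0.0, -3.5]
opening: 0.0133
gripper_force: 60.0
```

```bash
python3 -c "
from h import *
lipstate()"
```

```text
15.8 q [-0.91 -0.1   1.68  0.4   1.14  0.78] lip [ 0.4906 -0.404   0.1547] tilt 32.9 yawx -11.8 F [ 0.5  0.  -3.5] M [ 0.21  0.66 -0.01] err tool units [-0.03 -0.01  0.01]
```

Request:
apply_moves(steps=[-0.16,0,-0.23,0,0.5,0,0,-0.16,0,-0.23,0,0.5,0,0,-0.16,0,-0.23,0,0.5,0,0,-0.16,0,-0.23,0,0.5,0,0,-0.16,0,-0.23,0,0.5,0,0,0,0,0,0,0,0,0,0,0,0,0,0,0,0,0,0,0,0,0,0,0,0,0,0,0,0,0,0,0,0,0,0,0,0,0])

```text
t: 16.63
tool_pos: [0.5181, -0.4093, 0.3156]
orientation: [2.781, -0.285, 1.238]
force: [0.4, -0.3, -3.6]
opening: 0.0136
gripper_force: 60.0
```

Run:
```python
from h import *
lipstate()
ims=[]
b=snap('scene');w=snap('wrist');snap('side')
for n in ['scene','side','wrist']:
    print(n,[(r['xy'],round(r['conf'],2)) for r in eyes.place_of(n,'ball0_center')[:6]])
cv2.imwrite('pics/m3.png',cv2.cvtColor(np.hstack([cv2.resize(b[180:320,100:240],(400,400)),cv2.resize(w,(400,250))[0:250].copy() if 0 else cv2.copyMakeBorder(cv2.resize(w,(400,250)),0,150,0,0,0)]),4))
```

```text
16.63 q [-1.09 -0.34  1.98  0.73  1.03  0.45] lip [ 0.4918 -0.404   0.154 ] tilt 48.0 yawx -11.6 F [ 0.4 -0.3 -3.6] M [0.25 0.91 0.03] err tool units [-0.04 -0.01 -0.05]
scene [([167.5, 264.4], 0.16)]
side []
wrist [([302.1, 379.1], 0.65)]
```

View pics/m3.png

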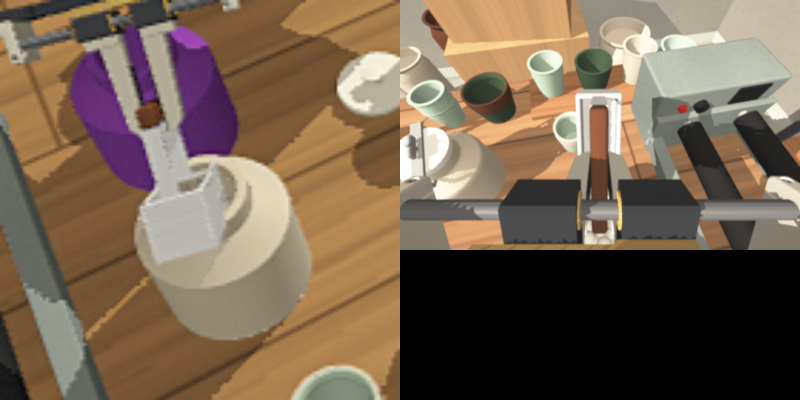

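The force dropped from about 5.2 to 3.6 N, so the scoop looks close to empty. I tip a little further, wait, and weigh again to be sure.

Request:
apply_moves(steps=[-0.13,0,-0.23,0,0.5,0,0,-0.16,0,-0.23,0,0.5,0,0,0,0,0,0,0,0,0,0,0,0,0,0,0,0,0,0,0,0,0,0,0,0,0,0,0,0,0,0,0,0,0,0,0,0,0,0,0,0,0,0,0,0,0,0,0,0,0,0,0])

```text
t: 17.68
tool_pos: [0.5017, -0.4059, 0.3173]
orientation: [2.705, -0.278, 1.378]
force: [-0.4, -0.3, -4.3]
opening: 0.0137
gripper_force: 60.0
```

Run:
```python
from h import *
lipstate()
f=[]
for i in range(6):
    w=snap('wrist'); f.append(robot.read_state()['force'])
print(np.mean(f,0),np.std(f,0))
c=eyes.calibration('wrist')
print([(r['xy'],round(r['conf'],2)) for r in eyes.place_of('wrist','ball0_center')[:6]])
# scoop interior points: floor ramp/spout in wrist picture
s=robot.read_state(); R=Ro.from_rotvec(s['orientation']); g=s['tool_pos']-R.apply([0,0,.0188])
for x,z in [(-55,-100),(0,-100),(48,-100),(90,-82),(125,-82)]: print(x,z,proj(c,g+R.apply([-x/1e3,0,-z/1e3])).round())
print('jarballs',proj(c,[.484,-.402,.06]),proj(c,[.484,-.402,.165]))
```

```text
17.68 q [-1.17 -0.41  2.09  0.89  1.02  0.3 ] lip [ 0.4922 -0.4039  0.1538] tilt 54.0 yawx -11.7 F [-0.4 -0.3 -4.3] M [0.24 0.95 0.02] err tool units [-0.04  0.   -0.06]
[-0.26262792  0.31806658 -3.05425908] [0.37567348 0.42713524 0.34474843]
[([303.1, 390.4], 0.62)]
-55 -100 [318. 145.]
0 -100 [318. 213.]
48 -100 [319. 266.]
90 -82 [319. 321.]
125 -82 [319. 355.]
jarballs [318.47782036 372.96793999] [318.36843475 352.64334537]
```

Request:
apply_moves(steps=[0.24,0,-0.18,0,0,0,0,0.4,0,-0.3,0,0,0,0,0.4,0,-0.3,0,0,0,0,0.4,0,-0.3,0,0,0,0,0.4,0,-0.3,0,0,0,0,0.25,0,0.35,0,-0.8,0,0,0.25,0,0.35,0,-0.8,0,0,0.25,0,0.35,0,-0.8,0,0,0.25,0,0.35,0,-0.8,0,0,0.25,0,0.35,0,-0.8,0,0,0.25,0,0.35,0,-0.8,0,0,0.25,0,0.35,0,-0.8,0])

```text
invalid input
```

Request:
apply_moves(steps=[0.25,0,0.35,0,-0.8,0,0,0.25,0,0.35,0,-0.8,0,0,0.25,0,0.35,0,-0.8,0,0,0.25,0,0.3,0,-0.8,0,0,0,0,0,0,-0.2,0,0,0,0,0,0,0,0,0])

```text
t: 18.53
tool_pos: [0.552, -0.4157, 0.3119]
orientation: [2.937, -0.299, 0.887]
force: [0.5, 0.2, -3.5]
opening: 0.0136
gripper_force: 60.0
```

Run:
```python
from h import *
lipstate()
f=[]
for i in range(6):
    w=snap('wrist'); f.append(robot.read_state()['force'])
print(np.mean(f,0), robot.read_state()['tool_pos'])
c=eyes.calibration('wrist')
print([(r['xy'],round(r['conf'],2)) for r in eyes.place_of('wrist','ball0_center')[:6]])
b=snap('scene')
print([(r['xy'],round(r['conf'],2)) for r in eyes.place_of('scene','jar_mouth')[:4]],[(r['xy'],round(r['conf'],2)) for r in eyes.place_of('scene','ball0_center')[:6]])
cv2.imwrite('pics/m4.png',cv2.cvtColor(np.hstack([cv2.resize(w[60:320,190:450],(400,400)),cv2.resize(b[170:330,100:260],(400,400))]),4))
```

```text
18.53 q [-0.92 -0.13  1.69  0.41  1.15  0.76] lip [ 0.4872 -0.4024  0.1621] tilt 33.6 yawx -11.6 F [ 0.5  0.2 -3.5] M [0.15 0.65 0.03] err tool units [-0.07  0.02  0.28]
[-0.19408399 -0.20745003 -3.45995436] [ 0.5492489  -0.41613244  0.31069691]
[([302.2, 351.1], 0.41), ([275.9, 191.2], 0.16)]
[([170.2, 247.2], 0.93), ([140.0, 198.4], 0.59)] []
```

View pics/m4.png

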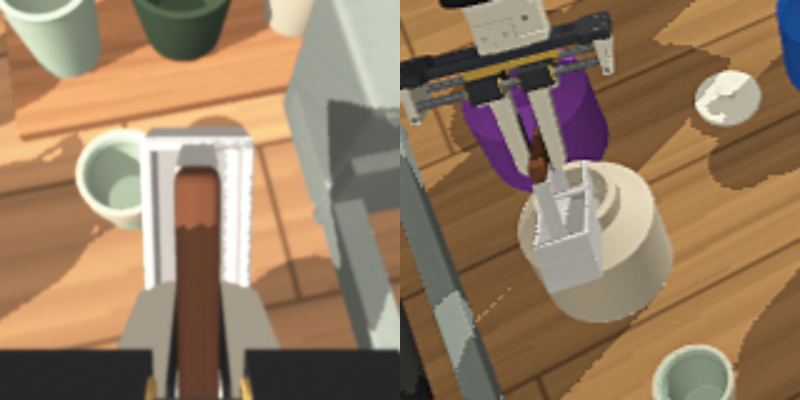

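The scoop is empty and the jar's mouth has not moved, at (170,247). The first call was refused, so the scoop only untipped in place, which did no harm. I raise it now and finish levelling.

Request:
apply_moves(steps=[0.22,0,-0.33,0,0,0,0,0.3,0,-0.46,0,0,0,0,0.3,0,-0.46,0,0,0,0,0.3,0,-0.46,0,0,0,0,0.25,0,0.2,0,-0.8,0,0,0.25,0,0.2,0,-0.8,0,0,0.25,0,0.2,0,-0.8,0,0,0.25,0,0.2,0,-0.8,0,0,0.25,0,0.2,0,-0.8,0,0,0.25,0,0.2,0,-0.8,0,0,0.25,0,0.2,0,-0.8,0,0])

```text
t: 19.95
tool_pos: [0.612, -0.4289, 0.3529]
orientation: [3.123, -0.323, -0.0]
force: [0.6, -0.6, -3.3]
opening: 0.0131
gripper_force: 60.0
```

Request:
apply_moves(steps=[0.25,0,0.2,0,-0.8,0,0,0.25,0,0.2,0,-0.8,0,0,0.25,0,0.2,0,-0.8,0,0,0.25,0,0.2,0,-0.8,0,0,0.25,0,0.2,0,-0.8,0,0,0.25,0,0.2,0,-0.8,0,0,0,0,0,0,0,0,0])

```text
t: 20.53
tool_pos: [0.6071, -0.4142, 0.291]
orientation: [-3.04, 0.3, 0.601]
force: [1.3, 1.1, -5.1]
opening: 0.0134
gripper_force: 60.0
```

Run:
```python
from h import *
lipstate(); s=robot.read_state(); print(s['tool_pos'],s['orientation'],delta(s['tool_pos'],Rt(96))[1])
```

```text
20.53 q [-0.59  1.13  0.03 -0.21  2.33  1.06] lip [ 0.4489 -0.3833  0.2618] tilt -22.3 yawx -11.4 F [ 1.3  1.1 -5.1] M [-0.08 -0.62 -0.04] err tool units [2.73 0.36 2.77]
[ 0.60708437 -0.41420631  0.29102351] [-3.04024472  0.30008738  0.60052502] [ -3.41   2.65 -17.62]
```

Request:
apply_moves(steps=[-0.25,0,-0.3,0,0.75,0,0,-0.25,0,-0.3,0,0.75,0,0,-0.25,0,-0.3,0,0.75,0,0,-0.25,0,-0.3,0,0.75,0,0,-0.25,0,-0.3,0,0.75,0,0,-0.2,0,-0.3,0,0,0,0,0,0,0,0,0,0,0])

```text
t: 21.12
tool_pos: [0.5825, -0.4143, 0.3626]
orientation: [3.109, -0.308, -0.068]
force: [-0.2, -0.1, -2.3]
opening: 0.014
gripper_force: 60.0
```

Run:
```python
from h import *
lipstate(); s=robot.read_state(); print(s['tool_pos'],s['orientation'],delta(s['tool_pos'],Rt(96))[1])
```

```text
21.12 q [-0.67  0.5   0.79 -0.04  1.88  1.09] lip [ 0.4434 -0.3882  0.2802] tilt -2.4 yawx -11.3 F [-0.2 -0.1 -2.3] M [-0.   -0.16  0.04] err tool units [1.8  0.11 4.14]
[ 0.5825007  -0.41426479  0.36262013] [ 3.10908984 -0.30803322 -0.06777961] [ -0.23   0.46 -17.88]
```

Request:
apply_moves(steps=[0,0,0,0,0.4,0,0,0,0,0,0,0,-0.9,0,0,0,0,0,0,-0.9,0,0,0,0,0,0,-0.9,0,0,0,0,0,0,-0.9,0,0,0,0,0,0,-0.9,0,0,0,0,0,0,-0.9,0,0,0,0,0,0,-0.9,0,0,0,0,0,0,-0.9,0,0,0,0,0,0,-0.9,0,0,0,0,0,0,-0.9,0])

```text
t: 22.03
tool_pos: [0.5857, -0.4145, 0.3564]
orientation: [2.911, 1.15, -0.023]
force: [-1.5, -0.8, -2.2]
opening: 0.0133
gripper_force: 60.0
```

Request:
apply_moves(steps=[0,0,0,0,0,-0.9,0,0,0,0,0,0,-0.9,0,0,0,0,0,0,-0.9,0,0,0,0,0,0,-0.9,0,0,0,0,0,0,-0.9,0,0,0,0,0,0,-0.9,0,0,0,0,0,0,-0.9,0,0,0,0,0,0,-0.9,0,0,0,0,0,0,-0.9,0,0,0,0,0,0,0,0])

```text
t: 22.87
tool_pos: [0.5856, -0.4144, 0.3563]
orientation: [2.185, 2.251, -0.028]
force: [0.5, 0.9, -3.2]
opening: 0.0138
gripper_force: 60.0
```

Run:
```python
from h import *
lipstate(); s=robot.read_state(); print(s['tool_pos'],delta([.545,.17,.30],Rt(95)))
```

```text
22.87 q [-0.68  0.46  0.84 -0.02  1.83 -0.71] lip [ 0.589  -0.5538  0.2703] tilt -0.9 yawx 91.7 F [ 0.5  0.9 -3.2] M [ 0.1 -0.1  0. ] err tool units [ 5.17 -3.11  3.82]
[ 0.58562316 -0.41441696  0.35625301] (array([19.55, -0.75,  2.19]), array([-0.1 ,  0.15, -0.55]))
```

Request:
apply_moves(steps=[0,0,0,-0.1,0.15,-0.55,0,0.3,0,0,0,0,0,0,0.6,0,0,0,0,0,0,0.9,0,0,0,0,0,0,0.9,0,0,0,0,0,0,0.9,0,0,0,0,0,0,0.9,0,0,0,0,0,0,0.9,0,0,0,0,0,0,0.9,0,0,0,0,0,0,0.9,0,0,0,0,0,0,0.9,0,0,0,0,0,0,0.9,0,0,0,0,0,0])

```text
t: 23.87
tool_pos: [0.5619, -0.1429, 0.3565]
orientation: [2.132, 2.307, 0.001]
force: [-0.3, -0.2, -2.6]
opening: 0.0136
gripper_force: 60.0
```

Request:
apply_moves(steps=[0.9,0,0,0,0,0,0,0.9,0,0,0,0,0,0,0.9,0,0,0,0,0,0,0.9,0,0,0,0,0,0,0.9,0,0,0,0,0,0,0.9,0,0,0,0,0,0,0.9,0,0,0,0,0,0,0.9,0,0,0,0,0,0,0.9,0,0,0,0,0,0,0.9,0,0,0,0,0,0,0.6,0.3,0,0,0,0,0,0.3,0.2,0,0,0,0,0])

```text
t: 24.87
tool_pos: [0.5522, 0.1558, 0.3569]
orientation: [-2.129, -2.31, -0.003]
force: [0.8, 0.1, -2.8]
opening: 0.0137
gripper_force: 60.0
```

Run:
```python
from h import *
w=snap('wrist');snap('scene');snap('side')
lipstate(); s=robot.read_state(); print(s['tool_pos'],delta([.57,.22,.26],Rt(95)))
for n in ['wrist','scene','side']:
    c=eyes.calibration(n)
    for k,z in [('hook_throat',.18),('rack',0)]:
        print(n,k,[(r['xy'],round(r['conf'],2),atz(c,r['xy'],z).round(4)) for r in eyes.place_of(n,k)[:3]])
    for k in ['hook_throat']: print([ (np.round(r['rect']),round(r['conf'],2)) for r in eyes.search_frame(n,'scoop')[:2]])
```

```text
25.02 q [0.18 0.04 1.33 0.   1.77 0.1 ] lip [0.5636 0.0156 0.2675] tilt 0.0 yawx 94.7 F [ 0.3 -0.2 -3. ] M [-0.03 -0.04  0.05] err tool units [-13.72  -3.59   3.78]
[0.55231155 0.15308328 0.35577974] (array([2.17, 0.77, 3.82]), array([-0.01, -0.  , -0.05]))
wrist hook_throat [([404.1, 149.5], 0.73, array([0.6406, 0.199 , 0.18  ]))]
wrist rack []
[(array([280., 142.,  74., 231.]), 0.66)]
scene hook_throat [([377.6, 190.8], 0.78, array([0.6279, 0.1909, 0.18  ]))]
scene rack [([344.6, 206.6], 0.65, array([0.5201, 0.1612, 0.    ])), ([393.3, 243.7], 0.59, array([0.7248, 0.2102, 0.    ]))]
[(array([312., 129.,  62.,  54.]), 0.87)]
side hook_throat [([237.4, 198.3], 0.94, array([0.6261, 0.2054, 0.18  ])), ([319.8, 205.2], 0.66, array([0.4463, 0.0958, 0.18  ]))]
side rack []
[(array([246., 114.,  68.,  71.]), 0.7), (array([172., 162.,  87., 106.]), 0.34)]
```

Request:
apply_moves(steps=[0.5,0.2,0.4,0,0,0,0,0.6,0.2,0.7,0,0,0,0,0.6,0.2,0.8,0,0,0,0,0.4,0.1,0.8,0,0,0,0,0,0,0.6,0,0,0,0,0,0,0.4,0,0,0,0,0,0,0,0,0,0,0])

```text
t: 26.05
tool_pos: [0.5657, 0.2172, 0.2404]
orientation: [-2.124, -2.309, 0.008]
force: [-0.6, 0.6, -4.0]
opening: 0.0134
gripper_force: 60.0
```

Run:
```python
from h import *
w=snap('wrist','w5.png')
lipstate(); s=robot.read_state(); print(s['tool_pos'],delta([.638,.219,.22],Rt(95)))
c=eyes.calibration('wrist')
for i in range(2):
    print([(r['xy'],round(r['conf'],2),atz(c,r['xy'],.18).round(4)) for r in eyes.place_of('wrist','hook_throat')[:2]]); snap('wrist')
print('rail pts px',[proj(c,[.725+ -.07*t,.205+t,.2]).round() for t in (-.1,0,.1)],'tip',proj(c,[.620,.198,.2]).round(),'throat',proj(c,[.64,.199,.18]).round())
# grey, unsaturated pixels near hook & dark rail
hsv=cv2.cvtColor(w,cv2.COLOR_RGB2HSV)
for r in range(60,300,20):
    row=hsv[r,380:640]; sel=np.where((row[:,1]<60))[0]+380
    runs=np.split(sel,np.where(np.diff(sel)>1)[0]+1)
    print(r,[(int(q[0]),int(q[-1]),int(hsv[r,q,2].mean())) for q in runs if len(q)>2])
```

```text
26.1 q [0.28 0.14 1.43 0.   1.57 0.2 ] lip [0.5776 0.0795 0.1545] tilt 0.0 yawx 94.7 F [-0.3 -0.3 -3.8] M [ 0.03 -0.1  -0.03] err tool units [-15.81  -4.24   0.03]
[0.56656758 0.21707188 0.24277571] (array([-0.13,  2.38,  1.38]), array([-0.04, -0.  , -0.04]))
[([410.8, 248.0], 0.64, array([0.6408, 0.1996, 0.18  ]))]
[]
rail pts px [array([509., 372.]), array([535., 262.]), array([568., 118.])] tip [389. 259.] throat [410. 249.]
60 [(572, 595, 113)]
80 [(431, 476, 115), (512, 591, 89)]
100 [(426, 476, 72), (499, 521, 47), (562, 586, 98)]
120 [(442, 456, 93), (485, 532, 54), (557, 581, 99)]
140 [(478, 535, 46), (552, 576, 98)]
160 [(475, 534, 47), (548, 571, 99)]
180 [(476, 529, 58), (543, 639, 197)]
200 [(482, 520, 61), (539, 562, 99)]
220 [(534, 556, 97)]
240 [(530, 551, 98)]
260 [(386, 395, 224), (414, 554, 213)]
280 [(408, 449, 105), (474, 542, 141)]
```

Run:
```python
from h import *
c=eyes.calibration('wrist')
P=np.array([atz(c,p,.199) for p in [(583.5,60),(569,120),(559.5,160),(550.5,200),(540.5,240)]]);print(P.round(4))
v=P[0]-P[-1];print('yaw',np.degrees(np.arctan2(v[1],v[0])))
for p,z in [((390.5,259),.201),((390.5,262),.19)]: print('tip',atz(c,p,z))
w=cv2.cvtColor(cv2.imread('pics/w5.png'),cv2.COLOR_BGR2HSV)
for col in range(384,540,8):
    q=np.where((w[235:300,col,1]<60)&(w[235:300,col,2]>140))[0]+235; print(col,(q.min(),q.max(),len(q)) if len(q) else '',end=' ')
```

```text
[[0.7237 0.3402 0.199 ]
 [0.7259 0.3044 0.199 ]
 [0.7276 0.2783 0.199 ]
 [0.7298 0.2502 0.199 ]
 [0.7315 0.2199 0.199 ]]
yaw 93.7048161860422
tip [0.62395285 0.19703722 0.201     ]
tip [0.62755205 0.18919784 0.19      ]
384  392 (np.int64(245), np.int64(264), 20) 400 (np.int64(242), np.int64(251), 10) 408 (np.int64(242), np.int64(251), 10) 416 (np.int64(243), np.int64(251), 9) 424 (np.int64(243), np.int64(266), 18) 432 (np.int64(247), np.int64(256), 10) 440 (np.int64(252), np.int64(262), 11) 448 (np.int64(255), np.int64(278), 16) 456 (np.int64(256), np.int64(265), 10) 464 (np.int64(255), np.int64(265), 11) 472 (np.int64(255), np.int64(265), 11) 480 (np.int64(255), np.int64(289), 35) 488 (np.int64(254), np.int64(293), 37) 496 (np.int64(251), np.int64(294), 32) 504 (np.int64(250), np.int64(287), 38) 512 (np.int64(250), np.int64(290), 41) 520 (np.int64(255), np.int64(273), 16) 528 (np.int64(251), np.int64(276), 26) 536 (np.int64(254), np.int64(278), 25)
```

Request:
apply_moves(steps=[-0.1,0,0.3,0,0,0,0,0,0,0.5,0,0,0,0,0,0,0.4,0,0,0,0,0,0,0.12,0,0,0,0,0,0.2,0,0,0,0,0,0,0.4,0,0,0,0,0,0,0.5,0,0,0,0,0,0,0.5,0,0,0,0,0,0,0.4,0,0,0,0,0,0,0.3,0,0,0,0,0,0,0.15,0,0,0,0,0,0,0,0,0,0,0,0])

```text
t: 27.3
tool_pos: [0.6422, 0.2203, 0.2053]
orientation: [-2.128, -2.311, -0.002]
force: [-0.1, -0.3, -3.0]
opening: 0.0136
gripper_force: 60.0
```

Run:
```python
from h import *
w=snap('wrist','w6.png');snap('side');snap('scene')
lipstate(); s=robot.read_state(); print(s['tool_pos'],delta([.640,.220,.190],Rt(94.5)))
for n in ['wrist','side','scene']:
    c=eyes.calibration(n)
    print(n,[(r['xy'],round(r['conf'],2),atz(c,r['xy'],.18).round(4)) for r in eyes.place_of(n,'hook_throat')[:2]],'exp',proj(c,[.642,.199,.18]).round(1),
     'handle',[(r['xy'],round(r['conf'],2)) for r in eyes.place_of(n,'scoop_handle')[:2]],'exp',proj(c,s['tool_pos']+[0,0,.0188]).round(1))
```

```text
27.45 q [0.26 0.35 1.26 0.   1.53 0.17] lip [0.6522 0.083  0.1168] tilt 0.1 yawx 94.7 F [-0.2 -0.8 -3.5] M [ 0.05 -0.07 -0.01] err tool units [-15.71  -6.73  -1.25]
[0.64079624 0.22047257 0.2051609 ] (array([-0.01, -0.03,  1.13]), array([-0.  , -0.01,  0.04]))
wrist [] exp [317.  268.9] handle [([312.1, 277.6], 0.8)] exp [317.6 273. ]
side [([236.6, 198.7], 0.95, array([0.626 , 0.2081, 0.18  ])), ([228.5, 184.8], 0.28, array([0.6999, 0.1735, 0.18  ]))] exp [235.3 195.3] handle [([226.9, 183.9], 0.88)] exp [227.2 183.2]
scene [([380.4, 189.7], 0.83, array([0.6289, 0.2007, 0.18  ]))] exp [382.7 192.8] handle [([388.3, 177.3], 0.65)] exp [390.4 180.1]
```

Run:
```python
from h import *
c=eyes.calibration('wrist'); w=cv2.cvtColor(cv2.imread('pics/w6.png'),cv2.COLOR_BGR2HSV)
print('tip exp',proj(c,[.623,.198,.201]),'rise',proj(c,[.66,.199,.195]), 'rail@y.25',proj(c,[.729,.25,.199]))
print('bar expected edges at y=.25',[proj(c,[x,.25,.229]).round() for x in (.631,.645)])
for r in range(190,300,6):
    row=w[r,200:470]; sel=np.where(row[:,1]<60)[0]+200
    runs=np.split(sel,np.where(np.diff(sel)>1)[0]+1)
    print(r,[(int(q[0]),int(q[-1]),int(w[r,q,2].mean())) for q in runs if len(q)>2])
```

```text
tip exp [285.45009594 284.93674422] rise [345.49431922 282.64784237] rail@y.25 [475.31717088 216.53404033]
bar expected edges at y=.25 [array([302., 221.]), array([331., 224.])]
190 [(200, 272, 195), (282, 303, 183), (333, 353, 184), (417, 469, 73)]
196 [(200, 272, 195), (282, 303, 180), (333, 353, 185), (417, 469, 74)]
202 [(200, 271, 197), (282, 303, 182), (333, 353, 184), (419, 469, 75)]
208 [(200, 270, 198), (283, 303, 182), (333, 353, 178), (420, 469, 76)]
214 [(200, 270, 198), (283, 303, 181), (333, 352, 176), (423, 440, 59), (446, 469, 96)]
220 [(200, 269, 199), (283, 303, 183), (333, 352, 174), (426, 436, 60), (445, 469, 96)]
226 [(200, 269, 199), (284, 303, 183), (333, 352, 169), (444, 468, 96)]
232 [(200, 268, 200), (284, 304, 184), (332, 352, 179), (443, 467, 95)]
238 [(200, 268, 199), (284, 304, 182), (332, 352, 184), (442, 466, 95)]
244 [(200, 267, 199), (285, 303, 225), (333, 352, 156), (442, 465, 96)]
250 [(200, 266, 200), (281, 303, 238), (334, 357, 200), (441, 464, 95)]
256 [(200, 266, 198), (278, 303, 235), (334, 359, 227), (440, 463, 95)]
262 [(200, 265, 199), (276, 303, 232), (334, 362, 230), (427, 462, 98)]
268 [(200, 265, 198), (273, 303, 229), (333, 393, 159), (420, 466, 128)]
274 [(200, 264, 197), (271, 304, 221), (333, 398, 172), (417, 469, 153)]
280 [(200, 264, 186), (268, 304, 218), (333, 469, 219)]
286 [(200, 304, 122), (334, 469, 179)]
292 [(200, 304, 73), (334, 469, 86)]
298 [(200, 303, 72), (334, 466, 79)]
```

Run:
```python
from h import *
s=robot.read_state(); c=eyes.calibration('wrist'); R=Ro.from_rotvec(s['orientation']).as_matrix()
Rc=c['R']@R; tc=c['R']@s['tool_pos']+c['t']   # tool->cam
def cal(pos,rv):
    Rw=Ro.from_rotvec(rv).as_matrix(); return dict(K=c['K'],R=Rc@Rw.T,t=tc-Rc@Rw.T@np.array(pos))
V={'w1':cal([.50427257,.15676341,.28173862],[2.05844069,2.37314309,.00026]),
'w5':cal([.56656758,.21707188,.24277571],Rt(94.7).as_rotvec()),'w6':c}
print(ray(V['w5'],(320,200)),ray(c,(320,200)),c['K'][0])
def rail(f,r0,r1,c0,c1):
    w=cv2.cvtColor(cv2.imread('pics/'+f+'.png'),cv2.COLOR_BGR2HSV); out=[]
    for r in range(r0,r1,6):
        q=np.where((w[r,c0:c1,1]<70)&(w[r,c0:c1,2]<130))[0]+c0
        if len(q): out.append((q.mean(),r,len(q)))
    return out
L={'w5':[(583.5,60),(540.5,240)],'w6':[(457,220),(453,244)]}
pl={}
for k,(a,b) in {'w5':L['w5'],'w6':[(456.5,226),(452.5,250)]}.items():
    o,d1=ray(V[k],a);_,d2=ray(V[k],b); n=np.cross(d1,d2); pl[k]=(n/np.linalg.norm(n),o)
# at y=.22 solve x,z
A=np.array([[pl[k][0][0],pl[k][0][2]] for k in pl]); bb=[pl[k][0]@pl[k][1]-pl[k][0][1]*.22 for k in pl]
print('rail x,z at y=.22',np.linalg.solve(A,bb))
w=cv2.cvtColor(cv2.imread('pics/w1.png'),cv2.COLOR_BGR2HSV)
for r in (100,140,220,240): 
    q=np.where((w[r,540:640,1]<70))[0]+540; print(r,q.min() if len(q) else '',q.max() if len(q) else '',len(q))
print('w1 exp rail for .7195/.7298 at y=.25',proj(V['w1'],[.7195,.25,.199]),proj(V['w1'],[.7298,.25,.199]))
w=cv2.cvtColor(cv2.imread('pics/w6.png'),cv2.COLOR_BGR2HSV)
for r in (100,130,160,190,220): 
    q=np.where((w[r,430:640,1]<70)&(w[r,430:640,2]<130))[0]+430; g=np.split(q,np.where(np.diff(q)>1)[0]+1); print('w6',r,[(int(x[0]),int(x[-1])) for x in g if len(x)>4])
```

```text
(array([0.56020224, 0.29938076, 0.40920998]), array([ 0.02821596, -0.27910845, -0.95998289])) (array([0.63442998, 0.30261167, 0.37172221]), array([ 0.02814083, -0.27812354, -0.9602709 ])) [319.15050039   0.         318.54786875]
rail x,z at y=.22 [0.71220318 0.21692045]
100 540 637 78
140 540 623 61
220 540 595 41
240 540 589 35
w1 exp rail for .7195/.7298 at y=.25 [613.18511099 134.22056605] [625.95303789 136.14140486]
w6 100 [(430, 447), (462, 488), (633, 639)]
w6 130 [(430, 483), (618, 626)]
w6 160 [(430, 478)]
w6 190 [(430, 474)]
w6 220 [(430, 437), (445, 469)]
```

Rail estimates from the scene picture and two wrist views agree on x of about 0.7235 at the hook. The throat is therefore at about 0.638, so I shift 4 mm towards the base and lower gently while watching the force.

Request:
apply_moves(steps=[0,-0.13,0,0,0,0,0,0,0,0.2,0,0,0,0,0,0,0.25,0,0,0,0,0,0,0.25,0,0,0,0,0,0,0.15,0,0,0,0,0,0,0,0,0,0,0,0,0,0,0,0,0,0])

```text
t: 28.33
tool_pos: [0.6367, 0.22, 0.1785]
orientation: [-2.127, -2.31, 0.002]
force: [-0.4, 0.6, -3.8]
opening: 0.0138
gripper_force: 60.0
```

Request:
apply_moves(steps=[0,0,0.1,0,0,0,0,0,0,0.1,0,0,0,0,0,0,0.06,0,0,0,0,0,0,0,0,0,0,0,0,0,0,0,0,0,0])

```text
t: 28.75
tool_pos: [0.637, 0.2201, 0.1716]
orientation: [-2.127, -2.31, -0.0]
force: [-0.4, 0.6, -3.7]
opening: 0.0133
gripper_force: 60.0
```

Run:
```python
from h import *
lipstate(); f=[]
for i in range(4):
    snap('side'); q=robot.read_state(); f.append(np.r_[q['force'],q['wrist_torque']])
snap('scene')
print(np.mean(f,0).round(2), q['tool_pos'])
for n in ['side','scene']:
    c=eyes.calibration(n)
    print(n,[(r['xy'],round(r['conf'],2)) for r in eyes.place_of(n,'hook_throat')[:2]],'handle',[(r['xy'],round(r['conf'],2)) for r in eyes.place_of(n,'scoop_handle')[:2]],proj(c,q['tool_pos']+[0,0,.0188]))
```

```text
28.75 q [0.26 0.35 1.32 0.   1.47 0.17] lip [0.6484 0.0826 0.0832] tilt 0.1 yawx 94.7 F [-0.4  0.6 -3.7] M [ 0.07 -0.1  -0.  ] err tool units [-15.71  -6.6   -2.37]
[ 0.34 -0.44 -3.6   0.03 -0.08  0.02] [0.6372579  0.22014954 0.1719839 ]
side [([240.3, 196.0], 0.78)] handle [([229.4, 194.0], 0.81)] [229.53936285 195.31596008]
scene [([381.6, 190.9], 0.77)] handle [([386.4, 189.4], 0.84)] [387.83982055 186.61700512]
```

Request:
apply_moves(steps=[0,0,0.05,0,0,0,0,0,0,0.04,0,0,0,0,0,0,0.04,0,0,0,0,0,0,0,0,0,0,0,0,0,0,0,0,0,0])

```text
t: 29.62
tool_pos: [0.6376, 0.2203, 0.1701]
orientation: [2.128, 2.311, 0.003]
force: [-4.8, -2.0, 7.8]
opening: 0.0133
gripper_force: 60.0
```

Run:
```python
from h import *
f=[]
for i in range(4):
    snap('side'); q=robot.read_state(); f.append(np.r_[q['force'],q['wrist_torque']])
print(np.mean(f,0).round(2), q['tool_pos'])
```

```text
[-4.98 -0.77  8.   -0.36  0.75 -0.09] [0.63755474 0.220301   0.17010514]
```

Contact came where expected. A 5 N push towards −x suggests the bar is touching the rising side of the throat, so I ease 2 mm that way.

Request:
apply_moves(steps=[0,0,-0.06,0,0,0,0,0,-0.08,0,0,0,0,0,0,0,0.02,0,0,0,0,0,0,0.02,0,0,0,0,0,0,0,0,0,0,0,0,0,0,0,0,0,0])

```text
t: 30.32
tool_pos: [0.6351, 0.22, 0.1701]
orientation: [2.128, 2.311, 0.003]
force: [-3.0, -0.6, 7.4]
opening: 0.0138
gripper_force: 60.0
```

Run:
```python
from h import *
f=[]
for i in range(4):
    snap('side'); q=robot.read_state(); f.append(np.r_[q['force'],q['wrist_torque']])
print(np.mean(f,0).round(2), q['tool_pos'])
```

```text
[-3.7  -1.27  8.39 -0.33  0.5  -0.07] [0.63512648 0.22000809 0.17012211]
```

Request:
apply_moves(steps=[0,0,-0.015,0,0,0,0,0,0,0,0,0,0,0,0,0,0,0,0,0,15,0,0,0,0,0,0,20,0,0,0,0,0,0,30,0,0,0,0,0,0,40,0,0,0,0,0,0,40,0,0,0,0,0,0,40,0,0,0,0,0,0,40], grip_force=10)

```text
t: 31.27
tool_pos: [0.6346, 0.2199, 0.1686]
orientation: [-2.127, -2.31, -0.0]
force: [-0.2, 0.4, 0.8]
opening: 0.0371
gripper_force: 0.0
```

Run:
```python
from h import *
for n in ['scene','side','wrist']: snap(n)
q=robot.read_state(); print(q['t'],q['opening'],q['force'],q['tool_pos'])
for n in ['side','scene','wrist']:
    c=eyes.calibration(n)
    for k,X in [('scoop_handle',[.636,.220,.189]),('scoop_lip',[.648,.082,.082]),('scoop',[.636,.222,.075])]:
        print(n,k,[(r['xy'],round(r['conf'],2)) for r in eyes.place_of(n,k)[:2]],proj(c,X).round())
```

```text
31.4167 0.03693748873183627 [-0.31690453 -0.00962359  1.29541861] [0.634692   0.21994761 0.1687915 ]
side scoop_handle [([230.9, 193.8], 0.89)] [230. 196.]
side scoop_lip [([266.8, 212.2], 0.79)] [269. 210.]
side scoop [([231.5, 233.8], 0.57)] [234. 234.]
scene scoop_handle [([386.8, 186.5], 0.78)] [387. 187.]
scene scoop_lip [([351.7, 232.1], 0.73)] [349. 230.]
scene scoop [([384.9, 208.0], 0.75), ([350.5, 232.8], 0.67)] [383. 209.]
wrist scoop_handle [([315.6, 276.9], 0.92), ([323.1, 298.3], 0.47)] [320. 274.]
wrist scoop_lip [] [320. 347.]
wrist scoop [([319.2, 207.2], 0.67)] [320. 205.]
```

The scoop hangs level in the hook. I withdraw straight up and check again.

Request:
apply_moves(steps=[0,0,-0.2,0,0,0,40,0,0,-0.4,0,0,0,40,0,0,-0.5,0,0,0,40,0,0,-0.7,0,0,0,40,0,0,-0.8,0,0,0,40,0,0,-0.8,0,0,0,40,0,0,-0.8,0,0,0,40,0,0,0,0,0,0,40,0,0,0,0,0,0,40,0,0,0,0,0,0,40])

```text
t: 32.7
tool_pos: [0.6348, 0.2198, 0.295]
orientation: [-2.127, -2.311, -0.001]
force: [0.0, 0.6, 0.2]
opening: 0.0374
gripper_force: 0.0
```

Run:
```python
from h import *
for n in ['scene','side','wrist']: snap(n)
q=robot.read_state(); print(q['t'],q['opening'],q['force'],q['tool_pos'])
for n in ['side','scene','wrist']:
    c=eyes.calibration(n)
    for k,X in [('scoop_handle',[.636,.220,.189]),('scoop_lip',[.648,.082,.082]),('scoop',[.636,.222,.075]),('ball0_center',[0.48,-.4,.06]),('jar_mouth',[.484,-.402,.165])]:
        print(n,k,[(r['xy'],round(r['conf'],2)) for r in eyes.place_of(n,k)[:3]],proj(c,X).round())
```

```text
32.85 0.03686560480904748 [0.50453772 0.0050923  0.65937865] [0.63410284 0.21962548 0.29302522]
side scoop_handle [([231.7, 196.3], 0.7)] [230. 196.]
side scoop_lip [([270.0, 209.1], 0.8), ([231.7, 195.1], 0.48)] [269. 210.]
side scoop [([234.7, 232.9], 0.62)] [234. 234.]
side ball0_center [] [411. 175.]
side jar_mouth [([379.7, 207.2], 0.97), ([409.8, 146.4], 0.63)] [413. 146.]
scene scoop_handle [([385.9, 187.0], 0.79)] [387. 187.]
scene scoop_lip [([349.4, 230.1], 0.62)] [349. 230.]
scene scoop [([382.9, 208.6], 0.78)] [383. 209.]
scene ball0_center [] [180. 265.]
scene jar_mouth [([168.3, 247.1], 0.92), ([142.1, 194.5], 0.9), ([275.2, 159.4], 0.72)] [170. 247.]
wrist scoop_handle [([314.2, 203.8], 0.76)] [319. 203.]
wrist scoop_lip [([317.7, 277.7], 0.83)] [320. 279.]
wrist scoop [([322.1, 173.2], 0.83)] [319. 175.]
wrist ball0_center [] [207. 499.]
wrist jar_mouth [] [186. 580.]
```

```bash
python3 -c "
from plant import robot
print(robot.close_job())"
```

```text
the job is handed in; nothing more can be done
None
```

I poured the balls into the open jar, and the empty scoop hangs level from the free hook with the gripper clear. The handed-in run took about 33 s of the 72 s; a drop in wrist force and no balls found in the scoop or on the bench indicate all five went in, but I did not count them in the jar.

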